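Click the stop sleeve onto the support-stand rod

TASK

Take the orange stop sleeve off its parking block and slide it, bore down, over the top of the upright rod of the support stand. Slide it gently down past the two sprung balls until you feel them click into the groove inside the sleeve, and stop there: leave the sleeve hanging on its click, let go of it, and do not knock over or shove the flask and bottle near by.

Things in the scene. Friction and masses are not known exactly. Their poses are not given: they have to be found in the camera images.
- sleeve_mid (a point): Centre (half-way up, on the axis) of the loose orange ribbed stop sleeve: a tube 44 mm in outer diameter, 52 mm tall, 0.06 to 0.12 kg, with a 24.5 mm through bore along its z axis (up). At the underside the bore is widened to 29 mm for 3 mm. A groove all round the bore, 7.5 mm wide, centred 17 mm above the underside, takes the balls; the sleeve's turn about its axis does not matter.
- dock: Fixed grey parking block, 70 x 70 x 24 mm, origin under its centre, with a steel spigot 19 mm in diameter and 12 mm tall on top; the sleeve stands loosely round the spigot at the start, its underside 24 mm above the bench.
- rod_tip (a point): Centre of the domed tip of the fixed upright steel rod, 22 mm in diameter, tip 165 mm above the bench (z up). Two opposed brass balls, 12 mm in diameter, stick out of the rod by 4.5 mm on springs, level with each other; their height is set anew each time, 16 to 60 mm below the tip, and is not measured.
- stand: The fixed grey support stand that carries the rod at its centre; origin under its centre. Base 110 x 150 x 14 mm, hub 44 mm in diameter up to 30 mm above the bench. More than 30 N between sleeve and stand is too much.
- ball_left (a joint): How far the ball on the stand's +y side is pressed in, m: 0 free, about 0.0007 in the groove, 0.003 under the plain bore (they share the sum if the sleeve is off-centre). Going down, the sleeve meets the balls: resistance rises to 4-9 N, then it runs almost free, and 16-18 mm after that first touch the balls snap into the groove: the click.
- ball_right (a joint): The same for the stand's -y ball. Clicked, the sleeve hangs on the balls and centres itself on them within 3 mm when let go; moving it out of the groove, down or up, takes 3-8 N; at the click itself the balls pull the sleeve down with 4-8 N before resisting. Pushed on through, it is off its click. When clicked, the rod's tip may stand up to 25 mm above the sleeve's top.
- flask: Loose conical glass flask, 62 mm in diameter, 104 mm tall; origin at the centre of its underside. To be left alone.
- bottle: Loose small bottle with a blue cap, 50 mm in diameter, 106 mm tall; origin at the centre of its underside. To be left alone.
Mind the look-alikes: they are no part of the job. There is more than one size of the stand; the job needs the larger.

How it is judged:
On the way:
1. the sleeve is on the rod, its plain bore pressing the balls in (horizontal distance between sleeve_mid and rod_tip below 0.004 m and z of sleeve_mid in the frame of rod_tip below 0.02 m and value of joint any of ball_left, ball_right above 0.0023 m), for 0.05 s.
At the end, for the whole second after the job is handed in: The sleeve hangs at rest round the rod, within 3 mm of its axis and 0.12 rad of upright, its centre 4 to 54 mm below the rod tip, with both balls sprung out into its groove (each pressed in by 0.3 to 2.0 mm) (horizontal distance between sleeve_mid and rod_tip below 0.003 m and z of sleeve_mid in the frame of rod_tip between -0.054 and -0.004 m and angle between sleeve_mid's own z axis and vertical below 0.12 rad and value of joint ball_left between 0.0003 and 0.002 m and value of joint ball_right between 0.0003 and 0.002 m and linear speed of sleeve below 0.01 m/s); the robot touches nothing.
It fails at once if sleeve forced against the rod or base with more than 30 N (contact force between sleeve and stand above 30 N).
It fails at once if flask knocked over or shoved more than 30 mm (angle between flask's own z axis and vertical above 0.5 rad or distance of flask from where it was at the start of the episode above 0.03 m).
It fails at once if bottle knocked over or shoved more than 30 mm (angle between bottle's own z axis and vertical above 0.5 rad or distance of bottle from where it was at the start of the episode above 0.03 m).
It also fails if it takes over 50 s, if anything falls off the work surface, if the arm or the gripper's body presses on something with over 40 N, if the wrist force passes 120 N, or if a joint passes its speed limit or range.

ROBOT

A 6-joint arm with a two-finger parallel gripper is mounted at the origin on a cart in front of the work surface, level with it; the furniture and walls round the work are solid. World frame = base frame: x ahead of the robot, y to its left, z up, the work surface at z = 0. Lengths are in m, angles in rad, forces in N, time in s.
With the tool pointing down it reaches from about 0.3 to 0.875 m from the base axis. Payload 6.4 kg.
Tool frame: the origin (TCP) lies at the very end of the fingers, on their centre line; the grasp point (between the pads) lies 19 mm behind it (ctrl.tcp_to_grasp is the distance from the TCP to the grasp point, in m); z points along the fingers, y is the direction in which the jaws open and shut (so a half turn about z gives the same grasp; the last joint's range is limited). The gripper opens to 85 mm and grips with 20 to 120 N. Pads are 22 mm wide; open, the fingers measure 114 mm over their backs; the gripper's body (76 mm by 85 mm) begins 54 mm behind the grasp point. The pads swing forward as they close: fully open they stand 13 mm farther back than shut.
Start: joints at [0.976, 0.181, 1.607, -0, 1.354, -0.206], TCP at [0.218, 0.532, 0.231] pointing down, gripper open.
Joint ranges: [-2.99, 2.99], [-0.89, 2.07], [0.3, 2.58], [-1.14, 4.28], [0, 2.63], [-3.12, 3.12]. Speed limits (rad/s): [2.57, 2.57, 3.01, 3.14, 3.14, 3.14].

INTERFACE

Orientations are given as a unit quaternion [w, x, y, z].
In Python, from bench import ctrl gives the robot as it stands. The module is installed in compiled form; this text tells all that it offers.
- The arm moves only by the tool drive_tool, never from a script. Its argument "deltas" is a list of rows, each an object with "slide": the shift along the tool's x, y, z as a fraction of full scale, a list of three; "delta_rot": the turn, a rotation vector about the tool's x, y, z as a fraction of full scale, a list of three; "hand": the opening, from 0 (shut) to 1 (fully open). In form: [{"slide": [tx, ty, tz], "delta_rot": [wx, wy, wz], "hand": hand}, ...]. A call has exactly 5 rows; each row shifts and turns the commanded pose from where the row before left it, along the tool's axes as they then stand; what a row does not reach is not made up. Full scale, the value 1, is 50 mm for a shift and 180 degrees for a turn. A row lasts 1/8 s, in which the tool goes at most 62.5 mm and 10.7 degrees, less where a joint would pass 70% of its speed; a pose out of reach is approached as far as the arm can. A call with a number of a shift or a turn outside -1 to 1 is refused whole. A call with a gripper value outside its range is refused whole. The fingers move at their own pace and stop on an object; the grip force is fixed at half the most. Time passes only in rows, so rows that do not move let the fingers close, or fill a call up. It gives the time, the measured TCP pose, the force and the opening at its end, in the units of the state.
- ctrl.get_obs(): the state, without advancing time (a new reading comes with each control period).
- ctrl.camera(name): name is "side" or "top"; returns a dict with "frame" (400x640x3 uint8, red, green, blue), "mtx" (3x3 intrinsics, pixels), "dist" ([k1, k2, p1, p2, k3] as OpenCV has them; the pictures are not rectified), "R" (3x3) and "t" (3): a world point X has camera coordinates R X + t. Camera axes: x right, y down, z forward; pixel columns grow to the right and rows downward; lengths in m; the calibration is good to about 2 mm. A picture is of the moment at which its call begins. There is no depth.
- ctrl.hand_in(): hands the job in, once; it reports no verdict.
The state is a dict: "time_s": time; "q": joint angles; "dq": joint speeds; "joint_efforts": joint torques, N m; "eef_pos": TCP position; "eef_rot": TCP orientation; "wrist_force": force on the tool from outside, world axes, zero at the start; "torque": the same for the moment, N m; "opening": opening from 0.0 (shut) to 1.0 (fully open).
Only numpy, scipy, OpenCV 4.12 (cv2) and the standard library are available. Lean on these libraries where they do the work, as an engineer would, in place of code of your own. Each camera call takes 0.05 s, during which the arm holds its last target.

## Working session

There is one attempt and no reset: what is moved stays moved. The work goes in short steps, Python scripts to look and compute and a tool call to move; the robot and the scene stay as the last step left them, time stands still between calls to the robot, and variables do not carry over. Pictures are saved under pics/ and viewed, and the job is handed in when it is done.

Besides the shell and the picture viewer there is one more tool, called after "Emit:" as name([rows], argument=value, ...), one row to a line, values as JSON. drive_tool: Moves the arm, as the interface text tells. Its arguments: {"type":"object","properties":{"deltas":{"type":"array","items":{"type":"object","properties":{"slide":{"type":"array","items":{"type":"number"}},"delta_rot":{"type":"array","items":{"type":"number"}},"hand":{"type":"number"}}}}},"required":["deltas"]}

```bash
mkdir -p pics; cat > h.py <<'E'
import numpy as np,cv2
from bench import ctrl
def cam(n,save=None):
    c=ctrl.camera(n)
    if save: cv2.imwrite('pics/'+save,cv2.cvtColor(c['frame'],cv2.COLOR_RGB2BGR))
    for k in('mtx','dist','R','t'): c[k]=np.array(c[k],float)
    return c
def ray(c,uv):
    p=cv2.undistortPoints(np.array([[uv]],float),c['mtx'],c['dist'])[0,0]
    d=c['R'].T@np.array([p[0],p[1],1.]); o=-c['R'].T@c['t'].reshape(3)
    return o,d/np.linalg.norm(d)
def onz(c,uv,z):
    o,d=ray(c,uv); return o+d*(z-o[2])/d[2]
def proj(c,X):
    return cv2.projectPoints(np.array(X,float).reshape(-1,3),cv2.Rodrigues(c['R'])[0],c['t'],c['mtx'],c['dist'])[0][:,0]
E
python3 - <<'E'
from h import *
for n in('side','top'):
    c=cam(n,n+'0.png'); print(n,-c['R'].T@c['t'].reshape(3),c['R'][2],c['mtx'][0,0])
    hsv=cv2.cvtColor(c['frame'],cv2.COLOR_RGB2HSV)
    m=cv2.inRange(hsv,(5,140,100),(22,255,255))
    k,l,s,ce=cv2.connectedComponentsWithStats(m)
    for i in range(1,k):
        if s[i,4]>40: print(s[i],ce[i])
print(ctrl.get_obs(),ctrl.tcp_to_grasp)
E
```

```text
side [1.17194352 0.12160342 1.00103588] [-0.52444847 -0.29288457 -0.7994826 ] 364.9998277654052
[430 245  17  16 141] [437.0070922  254.56737589]
[   0  267  190  133 9650] [ 61.76466321 351.89336788]
top [ 0.49133313 -0.19093773  1.3501595 ] [ 0.09480112  0.00491808 -0.99548408] 453.0716195497543
[ 370    0   72   20 1068] [402.27808989   7.67509363]
[179 202  20  16  98] [190.76530612 210.67346939]
{'time_s': 0.1, 'q': array([ 9.75735727e-01,  1.81484628e-01,  1.60789721e+00, -2.31385119e-05,
        1.35380117e+00, -2.06281833e-01]), 'dq': array([ 0.00026678, -0.00139543, -0.00201533,  0.00091922,  0.00232295,
       -0.00027804]), 'joint_efforts': array([ 1.59319911e-04, -4.45878303e+01, -3.52237487e+01, -3.43304091e-04,
        4.20130804e-03, -4.51543400e-06]), 'eef_pos': array([0.21765666, 0.53167904, 0.23046941]), 'eef_rot': array([-2.99746620e-04,  1.93164941e-01,  9.81165976e-01, -7.36604081e-04]), 'wrist_force': array([-0.37910471,  0.48432074, -0.8941141 ]), 'torque': array([-0.03604251, -0.04081869,  0.0427087 ]), 'opening': 0.9981837268333326} 0.0187
```

View pics/side0.png

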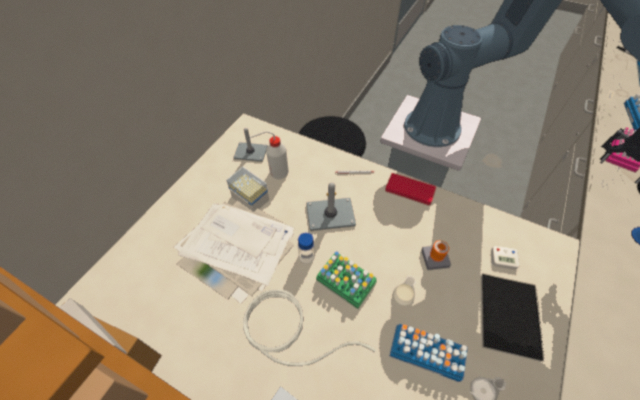

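View pics/top0.png

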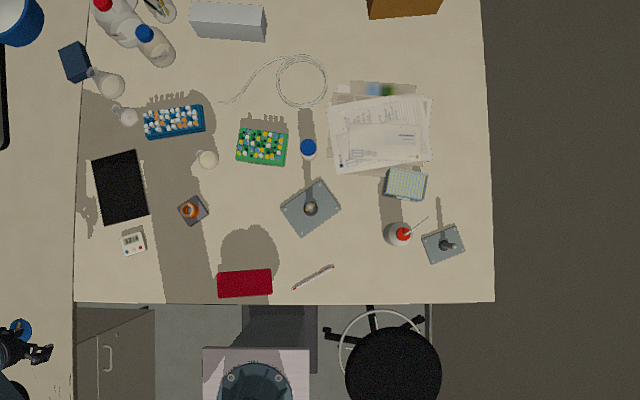

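The large stand is near (310,207) in top and (331,210) in side. The sleeve on its dock is at (191,210) and (437,254). The flask is at (207,158) and the bottle at (308,148), both in top. The small stand at top right is the decoy. Next I'll enlarge these.

```bash
python3 - <<'E'
from h import *
s=cv2.imread('pics/side0.png');t=cv2.imread('pics/top0.png')
f=lambda im,x,y,w:cv2.resize(im[y:y+w,x:x+w],(390,390),interpolation=cv2.INTER_CUBIC)
cv2.imwrite('pics/crop.png',np.hstack([f(t,160,180,65),f(t,278,175,65)]))
cv2.imwrite('pics/crop2.png',np.hstack([f(s,405,225,65),f(s,298,170,65)]))
E
```

```text
(no output)
```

View pics/crop.png

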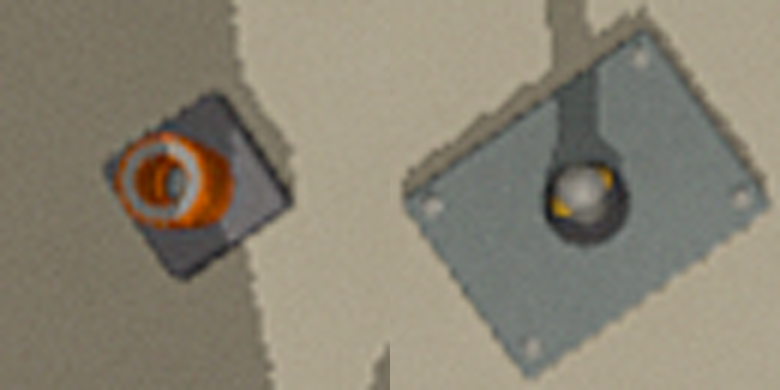

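View pics/crop2.png

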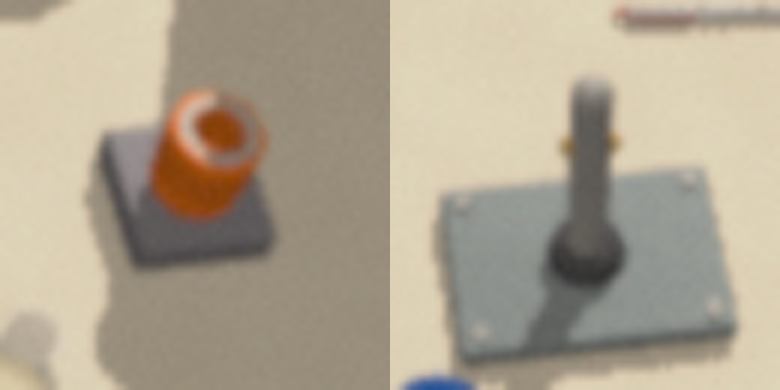

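```bash
python3 - <<'E'
from h import *
T=cam('top');S=cam('side')
def tc(x,y,ox,oy): return (ox+x/6-.5+.08,oy+y/6-.5+.08)
def two(a,b):
    o1,d1=ray(T,a);o2,d2=ray(S,b)
    A=np.stack([d1,-d2],1);s=np.linalg.lstsq(A,o2-o1,rcond=None)[0]
    p,q=o1+d1*s[0],o2+d2*s[1];return (p+q)/2,np.linalg.norm(p-q)
a=tc(161,179,160,180);b=tc(217,128,405,225)
print('sleeve top',onz(T,a,.076),onz(S,b,.076),two(a,b))
# dock corners top z=.024
P=[onz(T,tc(x,y,160,180),.024) for x,y in((217,92),(293,197),(183,280),(107,165))]
print('dock',np.mean(P,0),[np.linalg.norm(P[i]-P[i-1]) for i in range(4)],np.degrees(np.arctan2(*(P[1]-P[0])[[1,0]])))
P=[onz(T,tc(x-390,y,278,175),.014) for x,y in((645,35),(765,200),(532,375),(405,195))]
print('standT',np.mean(P,0),[np.linalg.norm(P[i]-P[i-1]) for i in range(4)],[np.degrees(np.arctan2(*(P[i]-P[i-1])[[1,0]])) for i in range(4)])
P=[onz(S,tc(x-390,y,298,170),.014) for x,y in((443,197),(707,170),(735,333),(468,357))]
print('standS',np.mean(P,0),[np.linalg.norm(P[i]-P[i-1]) for i in range(4)])
print('hubT',onz(T,tc(586-390,203,278,175),.03))
a=tc(582-390,190,278,175);print('tipT',onz(T,a,.160),'tipS',onz(S,tc(591-390,90,298,170),.160),two(a,tc(591-390,90,298,170)))
# ball mid in side view -> height on axis
for x,y in((568,147),(614,141),(591,144)): 
  print('ball',two(tc(582-390+0,190,278,175),tc(x-390,y,298,170)))
print('ballsT',[onz(T,tc(x-390,y,278,175),.13) for x,y in((605,177),(560,208))])
# flask, bottle
print('bottle',onz(T,(308,148),.106),onz(S,(306,240),.106))
print('flask',onz(T,(207.5,158),.104),onz(S,(408,283),.104))
print(ctrl.get_obs()['time_s'])
E
```

```text
sleeve top [0.55658823 0.18490723 0.076     ] [0.55827182 0.1833942  0.076     ] (array([0.55692362, 0.18437121, 0.07462827]), np.float64(0.001888067528575841))
dock [0.55705612 0.1806801  0.024     ] [np.float64(0.06558675311757615), np.float64(0.06498758544143997), np.float64(0.06798313247496682), np.float64(0.06908211038904184)] -143.10370272986194
standT [ 0.56259938 -0.16699472  0.014     ] [np.float64(0.14234483413378787), np.float64(0.10076540061987033), np.float64(0.14298027082664805), np.float64(0.10831923496583111)] [np.float64(-56.44205001229832), np.float64(-144.43944147119234), np.float64(126.59341853818086), np.float64(35.190741454710455)]
standS [ 0.56754691 -0.16399191  0.014     ] [np.float64(0.10511696135912843), np.float64(0.14861351460712147), np.float64(0.1079696465295566), np.float64(0.1422051430666979)]
hubT [ 0.56071223 -0.16687987  0.03      ]
tipT [ 0.55959175 -0.16751455  0.16      ] tipS [ 0.56562216 -0.16689199  0.16      ] (array([ 0.56039391, -0.16828169,  0.15332246]), np.float64(0.0019830189523420295))
ball (array([ 0.56518761, -0.17210059,  0.10952599]), np.float64(0.012397319051650287))
ball (array([ 0.55992839, -0.16169718,  0.11573761]), np.float64(0.010828307504403854))
ball (array([ 0.56247965, -0.16692038,  0.11241831]), np.float64(0.0007547654323428791))
ballsT [array([ 0.56711507, -0.17728378,  0.13      ]), array([ 0.55326255, -0.15701464,  0.13      ])]
bottle [ 0.72507717 -0.16253895  0.106     ] [ 0.73705063 -0.15730009  0.106     ]
flask [0.69932219 0.1197361  0.104     ] [0.72315423 0.13889348 0.104     ]
0.2
```

Emit:
drive_tool([
  {"slide":[0,0,0],"delta_rot":[0,0,-0.0413],"hand":1},
  {"slide":[0,0,0],"delta_rot":[0,0,-0.0413],"hand":1},
  {"slide":[0,0,0],"delta_rot":[0,0,-0.0413],"hand":1},
  {"slide":[-0.6,-0.6,0],"delta_rot":[0,0,0],"hand":1},
  {"slide":[-0.8,-0.8,0],"delta_rot":[0,0,0],"hand":1},
])

```text
time_s: 0.82
eef_pos: [0.2879, 0.4618, 0.2311]
eef_rot: [-0.0, -0.002, 1.0, -0.0]
wrist_force: [1.5, -0.2, -0.1]
opening: 0.999
```

Emit:
drive_tool([
  {"slide":[-0.8,-0.8,0],"delta_rot":[0,0,0],"hand":1},
  {"slide":[-0.8,-0.8,0],"delta_rot":[0,0,0],"hand":1},
  {"slide":[-0.8,-0.8,0],"delta_rot":[0,0,0],"hand":1},
  {"slide":[-0.8,-0.8,0],"delta_rot":[0,0,0],"hand":1},
  {"slide":[-0.8,-0.8,0],"delta_rot":[0,0,0],"hand":1},
])

```text
time_s: 1.45
eef_pos: [0.4891, 0.2607, 0.2313]
eef_rot: [0.0, -0.0, 1.0, 0.0]
wrist_force: [0.1, 1.1, -0.6]
opening: 1.003
```

Emit:
drive_tool([
  {"slide":[-0.8,-0.8,0],"delta_rot":[0,0,0],"hand":1},
  {"slide":[-0.58,-0.76,0],"delta_rot":[0,0,0],"hand":1},
  {"slide":[0,0,0.5],"delta_rot":[0,0,0],"hand":1},
  {"slide":[0,0,0.5],"delta_rot":[0,0,0],"hand":1},
  {"slide":[0,0,0],"delta_rot":[0,0,0],"hand":1},
])

```text
time_s: 2.08
eef_pos: [0.5554, 0.1838, 0.1788]
eef_rot: [-0.003, -0.0, 1.0, -0.0]
wrist_force: [0.7, 0.0, 0.9]
opening: 1.001
```

```bash
python3 - <<'E'
from h import *
S=cam('side','s1.png'); o=ctrl.get_obs()['eef_pos'];print(o)
im=cv2.imread('pics/s1.png'); x,y=380,150
c=cv2.resize(im[y:y+120,x:x+120],(600,600),interpolation=cv2.INTER_CUBIC)
for p in proj(S,[o,[.557,.184,.076],[.557,.184,.024]]):
    cv2.drawMarker(c,tuple(int(v) for v in ((p[0]-x+.5)*5,(p[1]-y+.5)*5)),(255,0,255),0,12)
cv2.imwrite('pics/s1c.png',c)
E
```

```text
[0.55645169 0.18416714 0.18058846]
```

View pics/s1c.png

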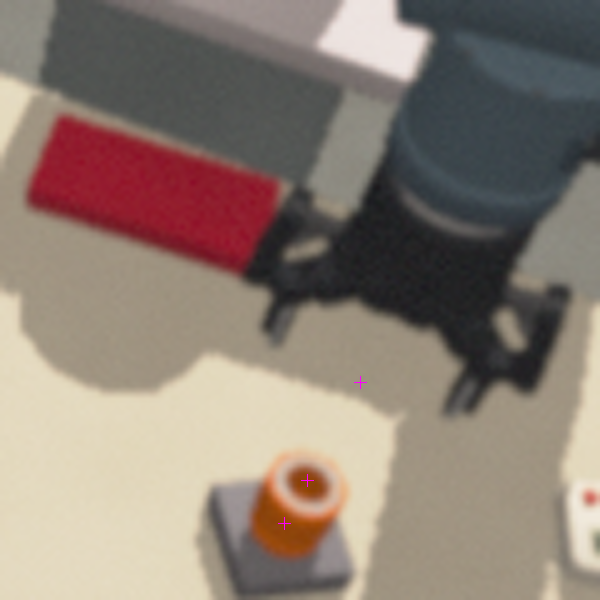

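The sleeve's rim is at about (306,484) in the crop, on the predicted mark (307,480). The gripper is centred above it, so I'll descend.

Emit:
drive_tool([
  {"slide":[0,0,0.6],"delta_rot":[0,0,0],"hand":1},
  {"slide":[0,0,0.6],"delta_rot":[0,0,0],"hand":1},
  {"slide":[0,0,0.6],"delta_rot":[0,0,0],"hand":1},
  {"slide":[0,0,0.5],"delta_rot":[0,0,0],"hand":1},
  {"slide":[0,0,0.5],"delta_rot":[0,0,0],"hand":1},
])

```text
time_s: 2.75
eef_pos: [0.5584, 0.1848, 0.0422]
eef_rot: [0.001, -0.001, 1.0, 0.0]
wrist_force: [-0.1, 0.3, 1.5]
opening: 1.002
```

Emit:
drive_tool([
  {"slide":[0,0,0],"delta_rot":[0,0,0],"hand":0.7},
  {"slide":[0,0,0],"delta_rot":[0,0,0],"hand":0.58},
  {"slide":[0,0,0],"delta_rot":[0,0,0],"hand":0.4},
  {"slide":[0,0,0],"delta_rot":[0,0,0],"hand":0.3},
  {"slide":[0,0,0],"delta_rot":[0,0,0],"hand":0.3},
])

```text
time_s: 3.38
eef_pos: [0.5589, 0.1846, 0.0436]
eef_rot: [0.002, -0.0, 1.0, 0.0]
wrist_force: [-0.6, 0.9, 7.0]
opening: 0.511
```

Emit:
drive_tool([
  {"slide":[0,0,-0.2],"delta_rot":[0,0,0],"hand":0.2},
  {"slide":[0,0,-0.6],"delta_rot":[0,0,0],"hand":0.2},
  {"slide":[0,0,-1],"delta_rot":[0,0,0],"hand":0.2},
  {"slide":[0,0,-1],"delta_rot":[0,0,0],"hand":0.2},
  {"slide":[0,0,-1],"delta_rot":[0,0,0],"hand":0.2},
])

```text
time_s: 4.0
eef_pos: [0.5568, 0.1842, 0.2337]
eef_rot: [0.0, -0.0, 1.0, -0.0]
wrist_force: [0.5, 0.2, -1.1]
opening: 0.511
```

Emit:
drive_tool([
  {"slide":[0,-0.9,0],"delta_rot":[0,0,0],"hand":0.2},
  {"slide":[0,-1,0],"delta_rot":[0,0,0],"hand":0.2},
  {"slide":[0,-1,0],"delta_rot":[0,0,0],"hand":0.2},
  {"slide":[0,-1,0],"delta_rot":[0,0,0],"hand":0.2},
  {"slide":[0,-1,0],"delta_rot":[0,0,0],"hand":0.2},
])

```text
time_s: 4.62
eef_pos: [0.5569, -0.0622, 0.2321]
eef_rot: [0.0, -0.0, 1.0, -0.0]
wrist_force: [0.6, -0.1, -0.7]
opening: 0.509
```

Emit:
drive_tool([
  {"slide":[0,-1,0],"delta_rot":[0,0,0],"hand":0.2},
  {"slide":[0,-0.9,0],"delta_rot":[0,0,0],"hand":0.2},
  {"slide":[0,0,0],"delta_rot":[0,0,0],"hand":0.2},
  {"slide":[0,0,0],"delta_rot":[0,0,0],"hand":0.2},
  {"slide":[0,0,0],"delta_rot":[0,0,0],"hand":0.2},
])

```text
time_s: 5.25
eef_pos: [0.5572, -0.1545, 0.2315]
eef_rot: [-0.0, -0.001, 1.0, 0.0]
wrist_force: [-0.0, 0.5, -1.1]
opening: 0.514
```

```bash
python3 - <<'E'
from h import *
S=cam('side','s2.png'); T=cam('top','t2.png');g=ctrl.get_obs();o=g['eef_pos'];print(o,g['wrist_force'],g['torque'],g['eef_rot'])
out=[]
for C,n,x,y in((S,'s2',280,120),(T,'t2',270,160)):
    im=cv2.imread('pics/%s.png'%n)
    c=cv2.resize(im[y:y+100,x:x+100],(400,400),interpolation=cv2.INTER_CUBIC)
    for p in proj(C,[o,[.561,-.167,.165]]):
        cv2.drawMarker(c,tuple(int(v) for v in ((p[0]-x+.5)*4,(p[1]-y+.5)*4)),(255,0,255),0,8)
    out.append(c)
cv2.imwrite('pics/c2.png',np.hstack(out))
E
```

```text
[ 0.55736719 -0.15456499  0.23146909] [ 0.32228195 -0.69231311 -0.58223875] [ 0.02932473 -0.0193081  -0.03136111] [ 6.09659503e-05 -1.05047454e-03  9.99999446e-01  1.80547090e-05]
```

View pics/c2.png

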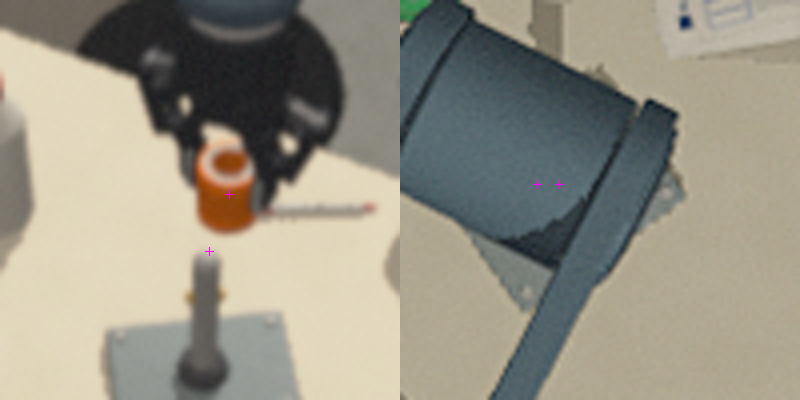

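```bash
python3 - <<'E'
from h import *
T=cam('top');S=cam('side')
def mask(f,box,seed,tol):
    im=cv2.imread(f); x,y,w,h=box; K=8
    c=cv2.resize(cv2.GaussianBlur(im[y:y+h,x:x+w],(3,3),0),None,fx=K,fy=K,interpolation=cv2.INTER_CUBIC)
    return c,K
def go(C,f,box,z,fn,name):
    c,K=mask(f,box,0,0); x,y,w,h=box
    m=fn(c); 
    cs,_=cv2.findContours(m,cv2.RETR_EXTERNAL,cv2.CHAIN_APPROX_NONE); k=max(cs,key=cv2.contourArea); k=cv2.convexHull(k)
    px=k[:,0].astype(float); px=np.stack([x+(px[:,0]+.5)/K-.5,y+(px[:,1]+.5)/K-.5],1)
    W=np.array([onz(C,p,z)[:2] for p in px])
    r=cv2.minAreaRect((W*1000).astype(np.float32)); print(name,np.round(r[0],1),np.round(r[1],1),round(r[2],1))
    d=c.copy();cv2.drawContours(d,[k],-1,(255,0,255),2);return cv2.resize(d,(390,390))
hs=lambda c:cv2.cvtColor(c,cv2.COLOR_BGR2HSV)
# stand base: bluish grey (b>r); bench: r>b
st=lambda c:((c[...,0].astype(int)-c[...,2])>-5).astype(np.uint8)*255
A=go(T,'pics/top0.png',(276,173,70,70),.014,st,'standT')
B=go(S,'pics/side0.png',(300,180,62,60),.014,st,'standS')
D=go(T,'pics/top0.png',(172,190,42,42),.024,st,'dockT')
E_=go(S,'pics/side0.png',(415,232,45,45),.024,st,'dockS')
cv2.imwrite('pics/m.png',np.vstack([np.hstack([A,B]),np.hstack([D,E_])])[:, :]); 
cv2.imwrite('pics/m.png',cv2.resize(cv2.imread('pics/m.png'),(600,600)))
# orange ring in dock: full sleeve
E
python3 -c 1
```

```text
standT [ 562.  -166.8] [106.5 146.4] 35.2
standS [ 569.5 -165.1] [104.5 141.8] 35.5
dockT [556.7 182.8] [68.9 68.4] 35.8
dockS [581.7 193.3] [30.5 65. ] 31.8
```

View pics/m.png

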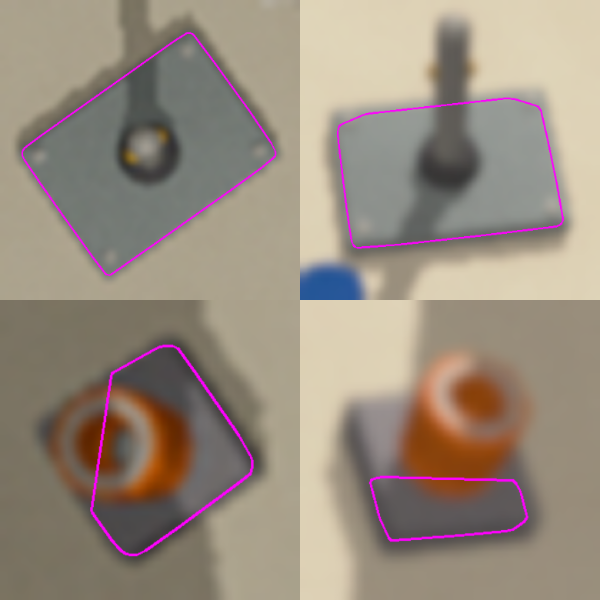

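Emit:
drive_tool([
  {"slide":[-0.09,-0.25,0],"delta_rot":[0,0,0],"hand":0.2},
  {"slide":[0,0,0.3],"delta_rot":[0,0,0],"hand":0.2},
  {"slide":[0,0,0.3],"delta_rot":[0,0,0],"hand":0.2},
  {"slide":[0,0,0],"delta_rot":[0,0,0],"hand":0.2},
  {"slide":[0,0,0],"delta_rot":[0,0,0],"hand":0.2},
])

```text
time_s: 6.08
eef_pos: [0.5617, -0.1681, 0.2011]
eef_rot: [-0.0, -0.0, 1.0, 0.0]
wrist_force: [0.6, 0.8, 0.1]
opening: 0.509
```

```bash
cat > v.py <<'E'
import sys
from h import *
n=sys.argv[1]
S=cam('side',n+'.png');g=ctrl.get_obs();o=g['eef_pos'];print(g['time_s'],o,g['wrist_force'],g['torque'])
x,y=290,140
c=cv2.resize(cv2.imread('pics/%s.png'%n)[y:y+90,x:x+90],(600,600),interpolation=cv2.INTER_CUBIC)
hsv=cv2.cvtColor(c,cv2.COLOR_BGR2HSV);m=cv2.inRange(hsv,(4,130,60),(20,255,255))
k,l,s,ce=cv2.connectedComponentsWithStats(m)
i=1+np.argmax(s[1:,4]);print('orange',s[i]/6.667)
mm=(l==i)
for r in range(0,600,25):
    w=np.where(mm[r])[0]
    if len(w)>20: print(r,w[0],w[-1],(w[0]+w[-1])/2)
cv2.imwrite('pics/%sc.png'%n,c)
E
python3 v.py s3
```

```text
6.125 [ 0.56193211 -0.16827986  0.20155106] [ 0.57706539 -0.6146325  -0.60459854] [ 0.0282707  -0.02608359  0.00363519]
orange [  33.29833508   26.39868007   14.54927254   18.14909255 1000.299985  ]
225 230 315 272.5
250 231 313 272.0
275 237 316 276.5
```

View pics/s3c.png

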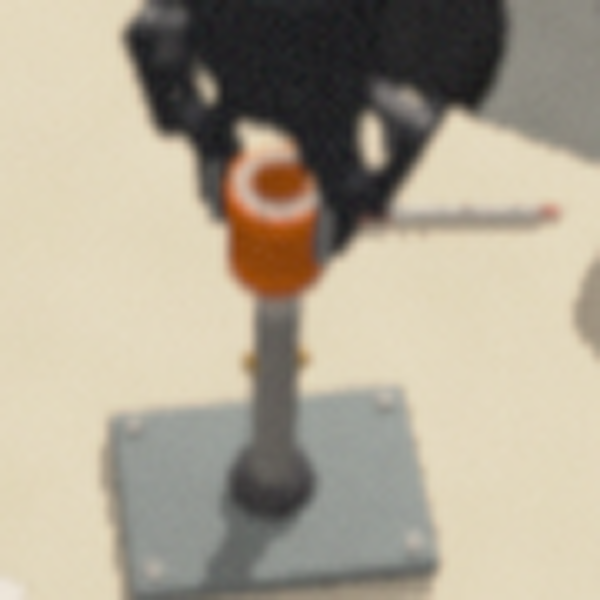

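Emit:
drive_tool([
  {"slide":[0,0.02,0.06],"delta_rot":[0,0,0],"hand":0.2},
  {"slide":[0,0,0.06],"delta_rot":[0,0,0],"hand":0.2},
  {"slide":[0,0,0.06],"delta_rot":[0,0,0],"hand":0.2},
  {"slide":[0,0,0.06],"delta_rot":[0,0,0],"hand":0.2},
  {"slide":[0,0,0.06],"delta_rot":[0,0,0],"hand":0.2},
])

```text
time_s: 6.75
eef_pos: [0.5617, -0.1673, 0.186]
eef_rot: [-0.0, -0.0, 1.0, 0.0]
wrist_force: [-0.2, 0.8, -0.2]
opening: 0.507
```

Emit:
drive_tool([
  {"slide":[0,0,0.02],"delta_rot":[0,0,0],"hand":0.2},
  {"slide":[0,0,0.02],"delta_rot":[0,0,0],"hand":0.2},
  {"slide":[0,0,0.02],"delta_rot":[0,0,0],"hand":0.2},
  {"slide":[0,0,0.02],"delta_rot":[0,0,0],"hand":0.2},
  {"slide":[0,0,0.02],"delta_rot":[0,0,0],"hand":0.2},
])

```text
time_s: 7.38
eef_pos: [0.5618, -0.1673, 0.1813]
eef_rot: [0.0, -0.0, 1.0, -0.0]
wrist_force: [0.6, 0.5, -1.0]
opening: 0.51
```

Emit:
drive_tool([
  {"slide":[0,0,0.02],"delta_rot":[0,0,0],"hand":0.2},
  {"slide":[0,0,0.02],"delta_rot":[0,0,0],"hand":0.2},
  {"slide":[0,0,0.02],"delta_rot":[0,0,0],"hand":0.2},
  {"slide":[0,0,0.02],"delta_rot":[0,0,0],"hand":0.2},
  {"slide":[0,0,0],"delta_rot":[0,0,0],"hand":0.2},
])

```text
time_s: 8.0
eef_pos: [0.5617, -0.1672, 0.1772]
eef_rot: [-0.0, -0.0, 1.0, 0.0]
wrist_force: [0.8, 0.3, -1.2]
opening: 0.509
```

Emit:
drive_tool([
  {"slide":[0,0,0.02],"delta_rot":[0,0,0],"hand":0.2},
  {"slide":[0,0,0.02],"delta_rot":[0,0,0],"hand":0.2},
  {"slide":[0,0,0.02],"delta_rot":[0,0,0],"hand":0.2},
  {"slide":[0,0,0.02],"delta_rot":[0,0,0],"hand":0.2},
  {"slide":[0,0,0],"delta_rot":[0,0,0],"hand":0.2},
])

```text
time_s: 8.62
eef_pos: [0.5625, -0.167, 0.1734]
eef_rot: [0.001, -0.0, 1.0, 0.0]
wrist_force: [4.6, 3.0, -0.8]
opening: 0.508
```

Emit:
drive_tool([
  {"slide":[0,0,0.02],"delta_rot":[0,0,0],"hand":0.2},
  {"slide":[0,0,0.02],"delta_rot":[0,0,0],"hand":0.2},
  {"slide":[0,0,0.02],"delta_rot":[0,0,0],"hand":0.2},
  {"slide":[0,0,0.02],"delta_rot":[0,0,0],"hand":0.2},
  {"slide":[0,0,0],"delta_rot":[0,0,0],"hand":0.2},
])

```text
time_s: 9.25
eef_pos: [0.5629, -0.1666, 0.1697]
eef_rot: [0.001, -0.0, 1.0, 0.0]
wrist_force: [6.0, 4.6, 1.1]
opening: 0.514
```

```bash
python3 v.py s4
```

```text
9.3 [ 0.56283297 -0.16663685  0.16964465] [7.05283496 4.36958949 0.5487874 ] [ 0.81462473 -1.18785269 -0.0557522 ]
orange [ 33.59832008  31.04844758  14.09929504  20.99895005 978.55107245]
275 231 313 272.0
300 232 311 271.5
325 240 314 277.0
```

View pics/s4c.png

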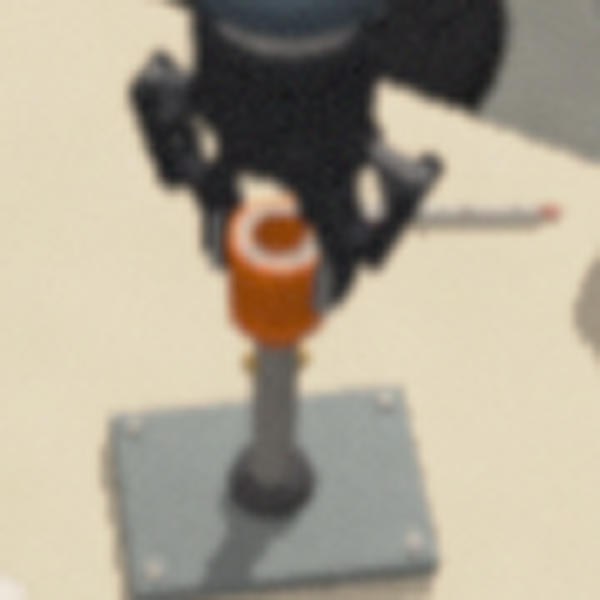

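Emit:
drive_tool([
  {"slide":[-0.03,0.02,0],"delta_rot":[0,0,0],"hand":0.2},
  {"slide":[0,0,0.02],"delta_rot":[0,0,0],"hand":0.2},
  {"slide":[0,0,0.02],"delta_rot":[0,0,0],"hand":0.2},
  {"slide":[0,0,0.02],"delta_rot":[0,0,0],"hand":0.2},
  {"slide":[0,0,0],"delta_rot":[0,0,0],"hand":0.2},
])

```text
time_s: 9.93
eef_pos: [0.5632, -0.1663, 0.166]
eef_rot: [-0.0, -0.0, 1.0, 0.0]
wrist_force: [3.1, 0.9, -2.0]
opening: 0.508
```

Emit:
drive_tool([
  {"slide":[-0.016,0.006,0.02],"delta_rot":[0,0,0],"hand":0.2},
  {"slide":[0,0,0.02],"delta_rot":[0,0,0],"hand":0.2},
  {"slide":[0,0,0.02],"delta_rot":[0,0,0],"hand":0.2},
  {"slide":[0,0,0],"delta_rot":[0,0,0],"hand":0.2},
  {"slide":[0,0,0],"delta_rot":[0,0,0],"hand":0.2},
])

```text
time_s: 10.55
eef_pos: [0.564, -0.166, 0.1633]
eef_rot: [-0.0, -0.0, 1.0, -0.0]
wrist_force: [0.6, 0.2, -0.8]
opening: 0.509
```

Emit:
drive_tool([
  {"slide":[0,0,0.02],"delta_rot":[0,0,0],"hand":0.2},
  {"slide":[0,0,0.02],"delta_rot":[0,0,0],"hand":0.2},
  {"slide":[0,0,0.02],"delta_rot":[0,0,0],"hand":0.2},
  {"slide":[0,0,0],"delta_rot":[0,0,0],"hand":0.2},
  {"slide":[0,0,0],"delta_rot":[0,0,0],"hand":0.2},
])

```text
time_s: 11.18
eef_pos: [0.5641, -0.166, 0.1603]
eef_rot: [0.0, -0.0, 1.0, -0.0]
wrist_force: [0.3, -1.1, -0.0]
opening: 0.512
```

Emit:
drive_tool([
  {"slide":[0,0,0.02],"delta_rot":[0,0,0],"hand":0.2},
  {"slide":[0,0,0.02],"delta_rot":[0,0,0],"hand":0.2},
  {"slide":[0,0,0.02],"delta_rot":[0,0,0],"hand":0.2},
  {"slide":[0,0,0],"delta_rot":[0,0,0],"hand":0.2},
  {"slide":[0,0,0],"delta_rot":[0,0,0],"hand":0.2},
])

```text
time_s: 11.8
eef_pos: [0.5641, -0.166, 0.1573]
eef_rot: [0.0, -0.0, 1.0, -0.0]
wrist_force: [-0.4, 0.2, -0.6]
opening: 0.51
```

Emit:
drive_tool([
  {"slide":[0,0,0.02],"delta_rot":[0,0,0],"hand":0.2},
  {"slide":[0,0,0.02],"delta_rot":[0,0,0],"hand":0.2},
  {"slide":[0,0,0.02],"delta_rot":[0,0,0],"hand":0.2},
  {"slide":[0,0,0.02],"delta_rot":[0,0,0],"hand":0.2},
  {"slide":[0,0,0.02],"delta_rot":[0,0,0],"hand":0.2},
])

```text
time_s: 12.42
eef_pos: [0.5641, -0.1659, 0.1522]
eef_rot: [-0.0, -0.0, 1.0, 0.0]
wrist_force: [-0.4, 0.7, -0.7]
opening: 0.512
```

Emit:
drive_tool([
  {"slide":[0,0,0.02],"delta_rot":[0,0,0],"hand":0.2},
  {"slide":[0,0,0.02],"delta_rot":[0,0,0],"hand":0.2},
  {"slide":[0,0,0.02],"delta_rot":[0,0,0],"hand":0.2},
  {"slide":[0,0,0.02],"delta_rot":[0,0,0],"hand":0.2},
  {"slide":[0,0,0.02],"delta_rot":[0,0,0],"hand":0.2},
])

```text
time_s: 13.05
eef_pos: [0.5641, -0.1659, 0.1472]
eef_rot: [0.0, -0.0, 1.0, -0.0]
wrist_force: [0.2, -0.1, -1.1]
opening: 0.51
```

```bash
python3 v.py s5
```

```text
13.1 [ 0.56398173 -0.16591461  0.14708253] [ 0.44568471 -0.3155752  -1.03758272] [0.01070162 0.05228887 0.05982447]
orange [ 33.59832008  36.59817009  13.79931003  20.24898755 923.65381731]
300 226 313 269.5
325 232 310 271.0
350 235 315 275.0
375 259 292 275.5
```

View pics/s5c.png

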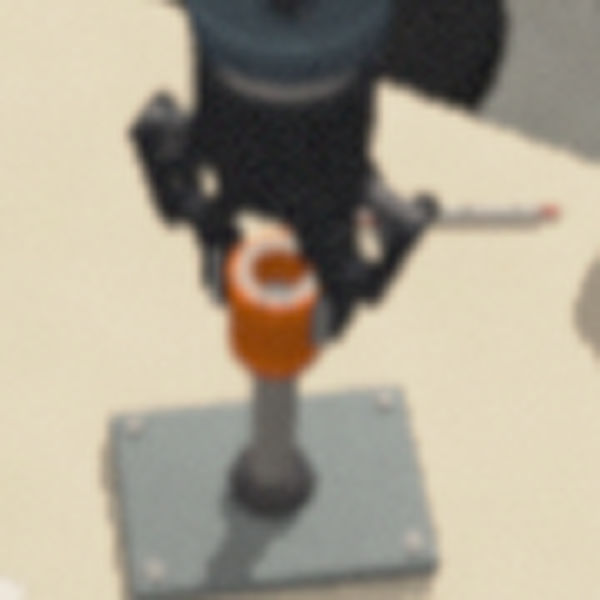

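Emit:
drive_tool([
  {"slide":[0,0,0.02],"delta_rot":[0,0,0],"hand":0.2},
  {"slide":[0,0,0.02],"delta_rot":[0,0,0],"hand":0.2},
  {"slide":[0,0,0.02],"delta_rot":[0,0,0],"hand":0.2},
  {"slide":[0,0,0.02],"delta_rot":[0,0,0],"hand":0.2},
  {"slide":[0,0,0],"delta_rot":[0,0,0],"hand":0.2},
])

```text
time_s: 13.72
eef_pos: [0.564, -0.1659, 0.1432]
eef_rot: [-0.0, -0.0, 1.0, 0.0]
wrist_force: [-0.0, 0.1, -0.5]
opening: 0.51
```

Emit:
drive_tool([
  {"slide":[0,0,0.02],"delta_rot":[0,0,0],"hand":0.2},
  {"slide":[0,0,0.02],"delta_rot":[0,0,0],"hand":0.2},
  {"slide":[0,0,0.02],"delta_rot":[0,0,0],"hand":0.2},
  {"slide":[0,0,0],"delta_rot":[0,0,0],"hand":0.2},
  {"slide":[0,0,0],"delta_rot":[0,0,0],"hand":0.2},
])

```text
time_s: 14.35
eef_pos: [0.5641, -0.166, 0.1403]
eef_rot: [0.0, -0.0, 1.0, -0.0]
wrist_force: [-0.9, 0.5, -1.5]
opening: 0.508
```

Emit:
drive_tool([
  {"slide":[0,0,0.02],"delta_rot":[0,0,0],"hand":0.2},
  {"slide":[0,0,0.02],"delta_rot":[0,0,0],"hand":0.2},
  {"slide":[0,0,0],"delta_rot":[0,0,0],"hand":0.2},
  {"slide":[0,0,0],"delta_rot":[0,0,0],"hand":0.2},
  {"slide":[0,0,0],"delta_rot":[0,0,0],"hand":0.2},
])

```text
time_s: 14.98
eef_pos: [0.5641, -0.166, 0.1383]
eef_rot: [0.0, -0.0, 1.0, -0.0]
wrist_force: [-0.4, -0.7, -1.1]
opening: 0.513
```

Emit:
drive_tool([
  {"slide":[0,0,0.02],"delta_rot":[0,0,0],"hand":0.2},
  {"slide":[0,0,0.02],"delta_rot":[0,0,0],"hand":0.2},
  {"slide":[0,0,0],"delta_rot":[0,0,0],"hand":0.2},
  {"slide":[0,0,0],"delta_rot":[0,0,0],"hand":0.2},
  {"slide":[0,0,0],"delta_rot":[0,0,0],"hand":0.2},
])

```text
time_s: 15.6
eef_pos: [0.5641, -0.1659, 0.1363]
eef_rot: [0.0, -0.0, 1.0, -0.0]
wrist_force: [-0.0, 0.2, -0.3]
opening: 0.509
```

Emit:
drive_tool([
  {"slide":[0,0,0.02],"delta_rot":[0,0,0],"hand":0.2},
  {"slide":[0,0,0.01],"delta_rot":[0,0,0],"hand":0.2},
  {"slide":[0,0,0],"delta_rot":[0,0,0],"hand":0.2},
  {"slide":[0,0,0],"delta_rot":[0,0,0],"hand":0.2},
  {"slide":[0,0,0],"delta_rot":[0,0,0],"hand":0.2},
])

```text
time_s: 16.23
eef_pos: [0.5645, -0.166, 0.1353]
eef_rot: [0.0, -0.0, 1.0, -0.0]
wrist_force: [0.2, 1.1, 5.1]
opening: 0.511
```

Emit:
drive_tool([
  {"slide":[0,0,0.02],"delta_rot":[0,0,0],"hand":0.2},
  {"slide":[0,0,0.01],"delta_rot":[0,0,0],"hand":0.2},
  {"slide":[0,0,0],"delta_rot":[0,0,0],"hand":0.2},
  {"slide":[0,0,0],"delta_rot":[0,0,0],"hand":0.2},
  {"slide":[0,0,0],"delta_rot":[0,0,0],"hand":0.2},
])

```text
time_s: 16.85
eef_pos: [0.5647, -0.1662, 0.134]
eef_rot: [0.001, -0.0, 1.0, -0.0]
wrist_force: [0.7, 1.1, 5.9]
opening: 0.512
```

Emit:
drive_tool([
  {"slide":[0,0,0.02],"delta_rot":[0,0,0],"hand":0.2},
  {"slide":[0,0,0.01],"delta_rot":[0,0,0],"hand":0.2},
  {"slide":[0,0,0],"delta_rot":[0,0,0],"hand":0.2},
  {"slide":[0,0,0],"delta_rot":[0,0,0],"hand":0.2},
  {"slide":[0,0,0],"delta_rot":[0,0,0],"hand":0.2},
])

```text
time_s: 17.48
eef_pos: [0.564, -0.1658, 0.1315]
eef_rot: [-0.0, -0.0, 1.0, 0.0]
wrist_force: [1.8, 1.9, 0.7]
opening: 0.51
```

Emit:
drive_tool([
  {"slide":[0,0,0.02],"delta_rot":[0,0,0],"hand":0.2},
  {"slide":[0,0,0.02],"delta_rot":[0,0,0],"hand":0.2},
  {"slide":[0,0,0.02],"delta_rot":[0,0,0],"hand":0.2},
  {"slide":[0,0,0.02],"delta_rot":[0,0,0],"hand":0.2},
  {"slide":[0,0,0],"delta_rot":[0,0,0],"hand":0.2},
])

```text
time_s: 18.1
eef_pos: [0.5639, -0.1658, 0.1274]
eef_rot: [-0.0, -0.0, 1.0, 0.0]
wrist_force: [2.1, 0.9, -2.1]
opening: 0.513
```

Emit:
drive_tool([
  {"slide":[0,0,0.02],"delta_rot":[0,0,0],"hand":0.2},
  {"slide":[0,0,0.02],"delta_rot":[0,0,0],"hand":0.2},
  {"slide":[0,0,0.02],"delta_rot":[0,0,0],"hand":0.2},
  {"slide":[0,0,0.02],"delta_rot":[0,0,0],"hand":0.2},
  {"slide":[0,0,0],"delta_rot":[0,0,0],"hand":0.2},
])

```text
time_s: 18.73
eef_pos: [0.564, -0.1658, 0.1235]
eef_rot: [-0.0, -0.0, 1.0, 0.0]
wrist_force: [1.7, 1.3, -1.5]
opening: 0.512
```

Emit:
drive_tool([
  {"slide":[0,0,0.02],"delta_rot":[0,0,0],"hand":0.2},
  {"slide":[0,0,0.01],"delta_rot":[0,0,0],"hand":0.2},
  {"slide":[0,0,0],"delta_rot":[0,0,0],"hand":0.2},
  {"slide":[0,0,0],"delta_rot":[0,0,0],"hand":0.2},
  {"slide":[0,0,0],"delta_rot":[0,0,0],"hand":0.2},
])

```text
time_s: 19.35
eef_pos: [0.564, -0.1659, 0.1221]
eef_rot: [-0.0, -0.0, 1.0, 0.0]
wrist_force: [1.8, 0.7, -0.8]
opening: 0.506
```

Plain bore on the balls, as expected. The click should come near TCP z ≈ 0.119, so I'm going to 0.75 mm steps.

Emit:
drive_tool([
  {"slide":[0,0,0.015],"delta_rot":[0,0,0],"hand":0.2},
  {"slide":[0,0,0],"delta_rot":[0,0,0],"hand":0.2},
  {"slide":[0,0,0],"delta_rot":[0,0,0],"hand":0.2},
  {"slide":[0,0,0],"delta_rot":[0,0,0],"hand":0.2},
  {"slide":[0,0,0],"delta_rot":[0,0,0],"hand":0.2},
])

```text
time_s: 19.98
eef_pos: [0.5639, -0.1659, 0.1213]
eef_rot: [-0.0, -0.0, 1.0, 0.0]
wrist_force: [1.0, 0.8, -2.4]
opening: 0.512
```

Emit:
drive_tool([
  {"slide":[0,0,0.015],"delta_rot":[0,0,0],"hand":0.2},
  {"slide":[0,0,0],"delta_rot":[0,0,0],"hand":0.2},
  {"slide":[0,0,0],"delta_rot":[0,0,0],"hand":0.2},
  {"slide":[0,0,0],"delta_rot":[0,0,0],"hand":0.2},
  {"slide":[0,0,0],"delta_rot":[0,0,0],"hand":0.2},
])

```text
time_s: 20.6
eef_pos: [0.564, -0.1659, 0.1207]
eef_rot: [-0.0, -0.0, 1.0, 0.0]
wrist_force: [1.1, 0.8, -2.5]
opening: 0.513
```

Emit:
drive_tool([
  {"slide":[0,0,0.015],"delta_rot":[0,0,0],"hand":0.2},
  {"slide":[0,0,0],"delta_rot":[0,0,0],"hand":0.2},
  {"slide":[0,0,0],"delta_rot":[0,0,0],"hand":0.2},
  {"slide":[0,0,0],"delta_rot":[0,0,0],"hand":0.2},
  {"slide":[0,0,0],"delta_rot":[0,0,0],"hand":0.2},
])

```text
time_s: 21.22
eef_pos: [0.564, -0.1659, 0.1199]
eef_rot: [-0.0, -0.0, 1.0, 0.0]
wrist_force: [1.6, 0.0, -2.5]
opening: 0.511
```

Emit:
drive_tool([
  {"slide":[0,0,0.015],"delta_rot":[0,0,0],"hand":0.2},
  {"slide":[0,0,0],"delta_rot":[0,0,0],"hand":0.2},
  {"slide":[0,0,0],"delta_rot":[0,0,0],"hand":0.2},
  {"slide":[0,0,0],"delta_rot":[0,0,0],"hand":0.2},
  {"slide":[0,0,0],"delta_rot":[0,0,0],"hand":0.2},
])

```text
time_s: 21.85
eef_pos: [0.5639, -0.1659, 0.1191]
eef_rot: [-0.0, -0.0, 1.0, 0.0]
wrist_force: [0.5, 0.2, -4.5]
opening: 0.513
```

Emit:
drive_tool([
  {"slide":[0,0,0.012],"delta_rot":[0,0,0],"hand":0.2},
  {"slide":[0,0,0],"delta_rot":[0,0,0],"hand":0.2},
  {"slide":[0,0,0],"delta_rot":[0,0,0],"hand":0.2},
  {"slide":[0,0,0],"delta_rot":[0,0,0],"hand":0.2},
  {"slide":[0,0,0],"delta_rot":[0,0,0],"hand":0.2},
])

```text
time_s: 22.48
eef_pos: [0.564, -0.1659, 0.1186]
eef_rot: [-0.0, -0.0, 1.0, 0.0]
wrist_force: [0.3, 0.2, -3.6]
opening: 0.513
```

Emit:
drive_tool([
  {"slide":[0,0,0.012],"delta_rot":[0,0,0],"hand":0.2},
  {"slide":[0,0,0],"delta_rot":[0,0,0],"hand":0.2},
  {"slide":[0,0,0],"delta_rot":[0,0,0],"hand":0.2},
  {"slide":[0,0,0],"delta_rot":[0,0,0],"hand":0.2},
  {"slide":[0,0,0],"delta_rot":[0,0,0],"hand":0.2},
])

```text
time_s: 23.1
eef_pos: [0.564, -0.1659, 0.118]
eef_rot: [-0.0, -0.0, 1.0, 0.0]
wrist_force: [-0.1, 0.9, -4.5]
opening: 0.512
```

Emit:
drive_tool([
  {"slide":[0,0,0.012],"delta_rot":[0,0,0],"hand":0.2},
  {"slide":[0,0,0],"delta_rot":[0,0,0],"hand":0.2},
  {"slide":[0,0,0],"delta_rot":[0,0,0],"hand":0.2},
  {"slide":[0,0,0],"delta_rot":[0,0,0],"hand":0.2},
  {"slide":[0,0,0],"delta_rot":[0,0,0],"hand":0.2},
])

```text
time_s: 23.72
eef_pos: [0.5642, -0.166, 0.1176]
eef_rot: [0.0, -0.0, 1.0, -0.0]
wrist_force: [0.3, 0.2, -2.1]
opening: 0.513
```

Emit:
drive_tool([
  {"slide":[0,0,0.01],"delta_rot":[0,0,0],"hand":0.2},
  {"slide":[0,0,0],"delta_rot":[0,0,0],"hand":0.2},
  {"slide":[0,0,0],"delta_rot":[0,0,0],"hand":0.2},
  {"slide":[0,0,0],"delta_rot":[0,0,0],"hand":0.2},
  {"slide":[0,0,0],"delta_rot":[0,0,0],"hand":0.2},
])

```text
time_s: 24.35
eef_pos: [0.5643, -0.1661, 0.1173]
eef_rot: [0.0, -0.0, 1.0, -0.0]
wrist_force: [-1.4, 1.2, 1.7]
opening: 0.513
```

The force went from pull (−4 N) to slight push (+1.7 N), so the sleeve is at its click. Releasing now.

Emit:
drive_tool([
  {"slide":[0,0,0],"delta_rot":[0,0,0],"hand":0.55},
  {"slide":[0,0,0],"delta_rot":[0,0,0],"hand":0.65},
  {"slide":[0,0,0],"delta_rot":[0,0,0],"hand":0.8},
  {"slide":[0,0,0],"delta_rot":[0,0,0],"hand":1},
  {"slide":[0,0,0],"delta_rot":[0,0,0],"hand":1},
])

```text
time_s: 24.98
eef_pos: [0.5641, -0.1659, 0.117]
eef_rot: [0.0, -0.0, 1.0, -0.0]
wrist_force: [0.3, 0.6, 0.5]
opening: 1.004
```

```bash
python3 v.py s6
```

```text
25.025 [ 0.56408517 -0.16596147  0.11700343] [-0.18087249 -0.05709324  0.17004358] [-0.05578444 -0.02258355  0.01910306]
orange [ 34.64826759  48.74756262  13.79931003  14.09929504 907.15464227]
350 231 320 275.5
375 231 318 274.5
400 241 309 275.0
```

View pics/s6c.png

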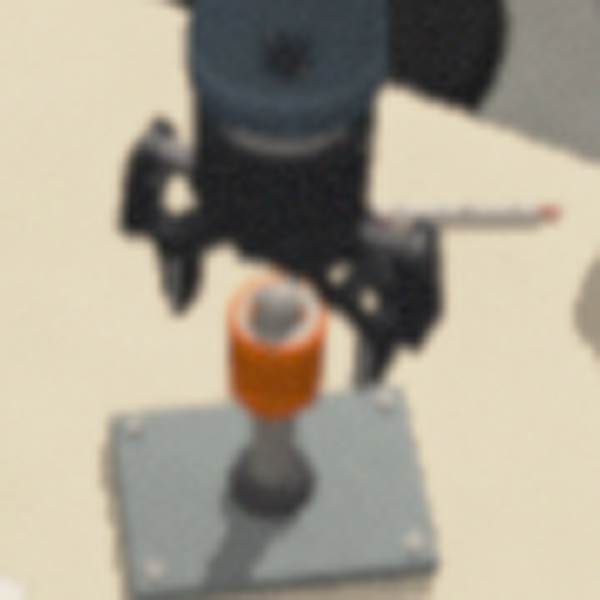

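The sleeve hangs on the rod, its lower rim at about row 415 in the crop and well above the hub. The pads are clear of it, so I'll retreat straight up.

Emit:
drive_tool([
  {"slide":[0,0,-0.3],"delta_rot":[0,0,0],"hand":1},
  {"slide":[0,0,-0.6],"delta_rot":[0,0,0],"hand":1},
  {"slide":[0,0,-0.9],"delta_rot":[0,0,0],"hand":1},
  {"slide":[0,0,-0.9],"delta_rot":[0,0,0],"hand":1},
  {"slide":[0,0,-0.3],"delta_rot":[0,0,0],"hand":1},
])

```text
time_s: 25.65
eef_pos: [0.5656, -0.1667, 0.2719]
eef_rot: [0.003, -0.0, 1.0, -0.002]
wrist_force: [0.2, -0.8, 0.2]
opening: 1.003
```

Emit:
drive_tool([
  {"slide":[0.6,0.8,0],"delta_rot":[0,0,0],"hand":1},
  {"slide":[0.6,1,0],"delta_rot":[0,0,0],"hand":1},
  {"slide":[0.6,1,0],"delta_rot":[0,0,0],"hand":1},
  {"slide":[0.6,1,0],"delta_rot":[0,0,0],"hand":1},
  {"slide":[0,0,0],"delta_rot":[0,0,0],"hand":1},
])

```text
time_s: 26.28
eef_pos: [0.4419, 0.0269, 0.2668]
eef_rot: [-0.0, -0.002, 1.0, 0.0]
wrist_force: [0.3, -0.6, -0.8]
opening: 1.001
```

```bash
python3 v.py s7; python3 - <<'E'
from h import *
T=cam('top','t7.png')
a=cv2.imread('pics/t7.png');c=cv2.resize(a[180:230,285:335],(400,400),interpolation=cv2.INTER_CUBIC)
b=cv2.resize(cv2.imread('pics/s7c.png'),(400,400)); cv2.imwrite('pics/c7.png',np.hstack([b,c]))
t=cv2.imread('pics/top0.png'); 
for n,y,x in(('bottle',148,308),('flask',158,207)):
    print(n,np.abs(a[y-15:y+15,x-15:x+15].astype(int)-t[y-15:y+15,x-15:x+15]).mean())
E
```

```text
26.325 [0.44316932 0.02530184 0.26706975] [ 0.10650494 -1.00739248  0.1621235 ] [-0.01573697  0.00902668  0.0257522 ]
orange [ 34.64826759  48.74756262  13.79931003  13.94930253 909.25453727]
350 231 320 275.5
375 231 317 274.0
400 241 309 275.0
bottle 6.465925925925926
flask 5.58074074074074
```

View pics/c7.png

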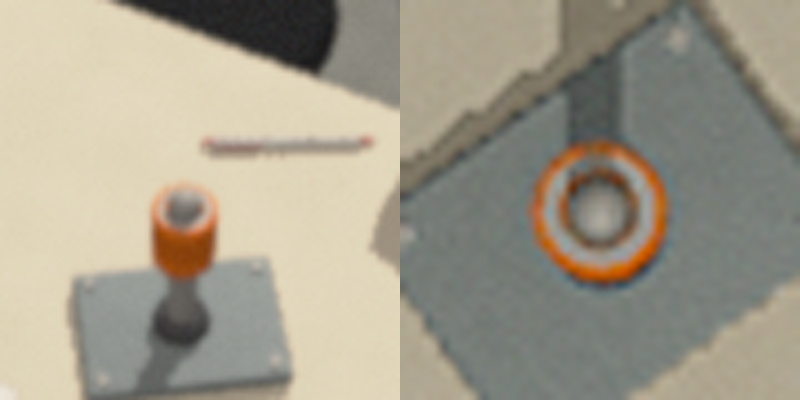

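The sleeve sits concentric on the rod at (600,210) in the crop, and it hasn't moved since release. Handing in.

```bash
python3 -c "
from bench import ctrl
print(ctrl.hand_in())"
```

```text
the job is handed in; nothing more can be done
None
```

The sleeve is on the larger stand's rod, hanging at its click, and the job is handed in at about 26 s of the 50 s allowed. The hand-in gave no verdict.

**What I felt:**
- **First touch:** the sleeve met the balls at TCP z about 0.136, with resistance up to about 6 N. It then ran almost free.
- **Click:** 17–18 mm after first touch the sleeve was pulled down with about 4.5 N. The force then reversed to +1.7 N, and I stopped and let go there. The largest force reported was about 8 N sideways, before I re-centred the sleeve on the rod.

**Last checks:**
- After release and retreat, the sleeve looks upright and concentric with the rod in both views. Its outline was unchanged between the two pictures.
- The gripper is open and well clear of everything.
- The flask and bottle look unmoved: the image patches at their places differ little from the start.

**What did not agree or was not measured:**
- The two cameras disagreed by 5–8 mm on the stand's x position. I went by the top view, and the side force showed the axis about 2 mm further along x than that.
- I could not measure the ball positions, so the click is judged from force and travel only.

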